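# Tilt the parts tray so the nuts heap up by the scoop

### The job

On the desk a shallow metal tray with three loose steel nuts sits on a tilting stand, and a small metal hand scoop lies off one of the tray's two ends. Tilt the tray by its end tabs (raise the end away from the scoop, or push down the end nearest it) right to the stop, so that all three nuts slide together at the end nearest the scoop, ready to be scooped up; then let go and leave it tilted. Do not spill a nut, do not pick or push the nuts by hand, and leave the scoop where it lies.

Things in the scene. Friction and masses are not known exactly. Their poses are not given: they have to be found in the camera images.
- tray_mid (a point): centre of the tray's underside, on its tilt axis, 78 mm above the desk. Frame tilts with the tray: x along the tilt axis, y along the tray, z up out of it. Bare-metal pan 96 (x) x 220 (y) x 28 mm, walls 3 mm, on a dark fixed stand (92 mm high, x to +-68). Black grip tab on each end: 24 wide (x), 12 thick (z), out to y = +-155; grip it at (0, +-140, 16) mm, free below and beside
- tray (a joint): tilt of the tray (rad): 0 level (as at the start), stops at -0.4 and +0.4; positive raises the end at +y of the tray_mid frame and lowers the -y end. The pivot is stiff (0.6 N m of friction, about 4 to 5 N at a tab): the tray stays where it is left
- nut_0: plain steel hex nut, 22 mm across flats, 11 mm tall, 20 to 45 g, lying flat in the tray; origin at the centre of its underside. The nuts are smooth: they start to slide at 7 to 10 degrees of tray tilt and slide freely at 15.
- nut_1: a second nut like nut_0
- nut_2: a third nut like nut_0
- scoop_centre (a point): small bare-metal hand scoop, loose on the desk about 0.27 m from the tray's centre, off one end of the tray (which end varies; off the other lies a round tin 64 mm across). Open trough 75 x 60 mm, 30 high, mouth to the point's +x, black round handle behind, 144 mm long in all. The point is on its centre line, 15 mm above its underside

How it is judged (in metres and radians):
At the end, for the whole second after the job is handed in: The tray stands tilted by at least 15 degrees (0.26 rad; the stop is at 0.4 rad) with its low end the one nearest the scoop; all three nuts are in the tray, in the part of it from 40 mm past the tilt axis to the low end wall; tray and nuts are at rest (((y of scoop_centre in the frame of tray_mid above 0 m and value of joint tray below -0.26 rad and y of each of nut_0, nut_1, nut_2 in the frame of tray_mid above 0.04 m) or (y of scoop_centre in the frame of tray_mid below 0 m and value of joint tray above 0.26 rad and y of each of nut_0, nut_1, nut_2 in the frame of tray_mid below -0.04 m)) and not (z of nut_0 in the frame of tray_mid below -0.015 m or z of nut_0 in the frame of tray_mid above 0.06 m or y of nut_0 in the frame of tray_mid above 0.115 m or y of nut_0 in the frame of tray_mid below -0.115 m or x of nut_0 in the frame of tray_mid above 0.053 m or x of nut_0 in the frame of tray_mid below -0.053 m) and not (z of nut_1 in the frame of tray_mid below -0.015 m or z of nut_1 in the frame of tray_mid above 0.06 m or y of nut_1 in the frame of tray_mid above 0.115 m or y of nut_1 in the frame of tray_mid below -0.115 m or x of nut_1 in the frame of tray_mid above 0.053 m or x of nut_1 in the frame of tray_mid below -0.053 m) and not (z of nut_2 in the frame of tray_mid below -0.015 m or z of nut_2 in the frame of tray_mid above 0.06 m or y of nut_2 in the frame of tray_mid above 0.115 m or y of nut_2 in the frame of tray_mid below -0.115 m or x of nut_2 in the frame of tray_mid above 0.053 m or x of nut_2 in the frame of tray_mid below -0.053 m) and linear speed of each of nut_0, nut_1, nut_2 below 0.02 m/s and velocity of joint tray between -0.05 and 0.05 rad/s); the robot touches nothing.
It fails at once if a nut leaves the tray ((z of nut_0 in the frame of tray_mid below -0.015 m or z of nut_0 in the frame of tray_mid above 0.06 m or y of nut_0 in the frame of tray_mid above 0.115 m or y of nut_0 in the frame of tray_mid below -0.115 m or x of nut_0 in the frame of tray_mid above 0.053 m or x of nut_0 in the frame of tray_mid below -0.053 m) or (z of nut_1 in the frame of tray_mid below -0.015 m or z of nut_1 in the frame of tray_mid above 0.06 m or y of nut_1 in the frame of tray_mid above 0.115 m or y of nut_1 in the frame of tray_mid below -0.115 m or x of nut_1 in the frame of tray_mid above 0.053 m or x of nut_1 in the frame of tray_mid below -0.053 m) or (z of nut_2 in the frame of tray_mid below -0.015 m or z of nut_2 in the frame of tray_mid above 0.06 m or y of nut_2 in the frame of tray_mid above 0.115 m or y of nut_2 in the frame of tray_mid below -0.115 m or x of nut_2 in the frame of tray_mid above 0.053 m or x of nut_2 in the frame of tray_mid below -0.053 m)).
It fails at once if a nut is picked up or pushed by the fingers (over 1 N) (contact force between any of nut_0, nut_1, nut_2 and the fingers above 1 N).
It fails at once if the scoop is moved more than 30 mm (distance of scoop_centre from where it was at the start of the episode above 0.03 m).
It also fails if it takes over 32 s, if anything falls off the work surface, if the arm or the gripper's body presses on something with over 40 N, if the wrist force passes 120 N, or if a joint passes its speed limit or range.

### The arm

A 6-joint arm with a two-finger parallel gripper is mounted at the origin on a cart in front of the work surface, level with it; the furniture and walls round the work are solid. World frame = base frame: x ahead of the robot, y to its left, z up, the work surface at z = 0. Lengths are in m, angles in degrees, forces in N, time in s.
With the tool pointing down it reaches from about 0.4 to 0.825 m from the base axis. Payload 7 kg.
Tool frame: the origin (TCP) lies midway between the tips of the shut fingers; the grasp point (between the pads) lies 19 mm behind it; z points along the fingers, y is the direction in which the jaws open and shut (so a half turn about z gives the same grasp; the last joint's range is limited). The gripper opens to 88 mm and grips with 3 to 60 N. Pads are 19 mm wide; open, the fingers measure 130 mm over their backs; the gripper's body (78 mm by 193 mm) begins 47 mm behind the grasp point.
Start: joints at [79.704, 20.546, 0.682, 0, -70.136, -16.507], TCP at [0.304, 0.602, 0.227] pointing down, gripper open.
Joint ranges: [-176.03, 176.03], [-82.01, 121.73], [-58.28, 71.71], [-173.87, 95.51], [-174.79, -0.11], [-173.66, 173.66]. Speed limits (degrees/s): [136.94, 136.94, 172.46, 180, 180, 180].

### API

Orientations are given as a 3x3 rotation matrix whose columns are the frame's x, y, z axes.
In Python, from rig import robot gives the robot as it stands. Calls block until the motion is done:
- robot.goto(position, orientation): joint-space move of the TCP to a pose.
- robot.servo_line(position, ori=None, speed=0.15): straight line of the TCP; ori=None keeps the orientation; speed is the mean speed in m/s.
- robot.movej(angles): joint-space move.
- robot.move_gripper(opening): opening from 0.0 (shut) to 1.0 (fully open); the grip force is fixed at half the most; returns when the fingers have stopped.
- robot.dwell(seconds).
- robot.ik(position, orientation): joint angles nearest the present ones, or None.
- robot.grab_frame(name): name is "scene" or "top" or "wrist"; returns (picture, depth): 400x640x3 uint8, red, green, blue; 400x640 float32, m along the optical axis (not along the pixel's ray), 0 where there is no reading.
- robot.camera_info(name): a dict with "vfov" (degrees; the focal length in pixels is half the picture's height over the tangent of half this angle, whatever the lens; pixels are square), "cx", "cy" (the principal point, pixels), "view" (4x4, takes a point from world to camera coordinates); the wrist camera has in their place "T_tool_cam" (4x4, takes a point from camera to tool coordinates, whose origin is the TCP and whose axes are the flange's). Camera axes: x right, y down, z forward; pixel columns grow to the right and rows downward; lengths in m; the calibration is good to about 2 mm. A picture is of the moment at which its call begins: read the wrist's pose just before it. camera_info takes no time and is no camera call.
A pose or a line that the arm cannot do raises robot.Unreachable and nothing moves.
- robot.job_done(): hands the job in, once; it reports no verdict.
Readings, each from a call of its own:
- robot.read_t(): time.
- robot.read_qpos(): joint angles.
- robot.read_qvel(): joint speeds.
- robot.read_effort(): joint torques, N m.
- robot.read_position(): TCP position.
- robot.read_tcp_rot(): TCP orientation.
- robot.read_force(): force on the tool from outside, world axes, zero at the start.
- robot.read_ft_torque(): the same for the moment, N m.
- robot.read_grip_width(): opening from 0.0 (shut) to 1.0 (fully open).
Only numpy, scipy, OpenCV 4.12 (cv2) and the standard library are available. Lean on these libraries where they do the work, as an engineer would, in place of code of your own. Each camera call takes 0.05 s, during which the arm holds its last target. There are 200 camera calls.

## Working session

There is one attempt and no reset: what is moved stays moved. The work goes in short steps, each a Python script; the robot and the scene stay as the last script left them, time stands still between calls to the robot, and variables do not carry over. Pictures are saved under pics/ and viewed, about 8 in all and at most 12, crops included, and the job is handed in when it is done.

```bash
mkdir -p pics; cat > h.py <<'E'
import numpy as np, cv2
from rig import robot
def grab(n):
    im,d=robot.grab_frame(n); i=robot.camera_info(n)
    f=200/np.tan(np.radians(i["vfov"])/2)
    V=np.array(i["view"])
    v,u=np.mgrid[0:400,0:640]
    P=np.stack([(u-i["cx"])/f*d,(v-i["cy"])/f*d,d],-1)
    W=(P-V[:3,3])@V[:3,:3]
    W[d==0]=np.nan
    return im,W
E
python3 - <<'E'
from h import *
for n in("top","scene"):
    im,W=grab(n); np.save(n+".npy",W); cv2.imwrite(f"pics/{n}0.png",im[...,::-1])
print(robot.camera_info("top"))
E
```

```text
{'vfov': 52.49738560016939, 'cx': 321.6939178182811, 'cy': 198.93129980625577, 'view': array([[-0.03832782, -0.99925796,  0.0038097 ,  0.06433779],
       [-0.97200348,  0.03639744, -0.23213026,  0.53688542],
       [ 0.23181935, -0.01260009, -0.97267725,  1.01948434],
       [ 0.        ,  0.        ,  0.        ,  1.        ]])}
```

View pics/top0.png

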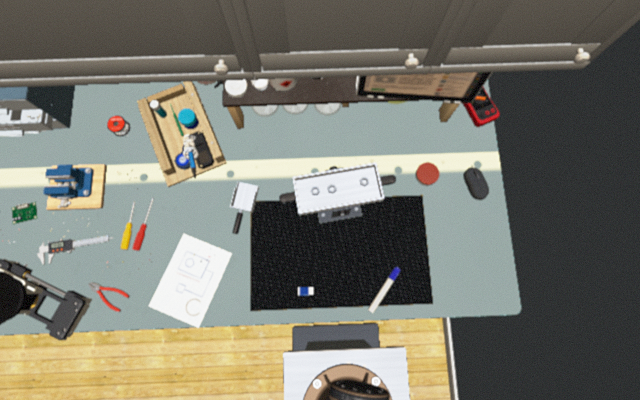

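View pics/scene0.png

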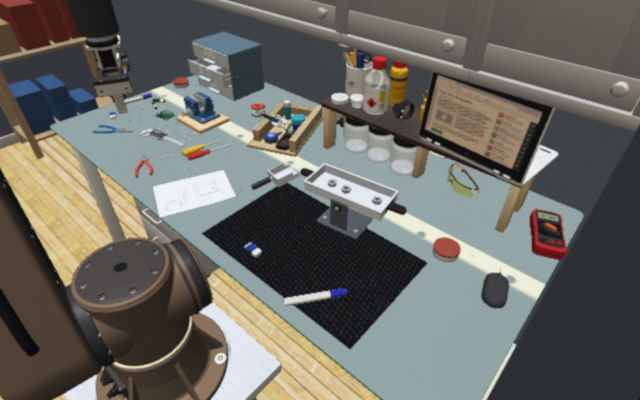

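The scoop lies off the tray's left (+y) end, at about (243,197) in the top view, and the tin is to the right. The tabs are at about (287,198) and (388,180), and all three nuts are in the tray. Plan: push the left tab down with shut fingers.

```bash
python3 - <<'E'
import numpy as np,cv2
W=np.load("top.npy"); im=cv2.imread("pics/top0.png")
x,y,z=W[...,0],W[...,1],W[...,2]
for u,v in[(285,198),(290,197),(388,180),(427,174),(243,197),(238,222),(339,188)]: print((u,v),W[v,u].round(3))
v,u=np.mgrid[0:400,0:640]
box=(u>275)&(u<400)&(v>160)&(v<225)
dark=im.max(2)<70
for nm,m in(("L tab",box&dark&(z>.085)&(z<.11)&(u<300)),("R tab",box&dark&(z>.085)&(z<.11)&(u>375))):
    p=W[m]; print(nm,len(p),p.mean(0).round(3),p.min(0).round(3),p.max(0).round(3))
m=box&(z>.1)&(z<.115)&~dark; p=W[m][:,:2].astype(np.float32)
r=cv2.minAreaRect(p); print("rim",r,len(p))
# high obstacles near left tab
m=(np.abs(y-.1)<.35)&(z>.12)&(x>.3)
print("min x of tall things by y"); 
for a in np.arange(-.2,.45,.1):
    k=m&(np.abs(y-a)<.05); 
    if k.any(): print(round(a,2),np.nanmin(x[k]).round(3),np.nanmax(z[k]).round(3))
E
```

```text
(285, 198) [0.536 0.139 0.099]
(290, 197) [0.538 0.126 0.101]
(388, 180) [ 0.574 -0.13   0.101]
(427, 174) [ 0.609 -0.255  0.025]
(243, 197) [0.566 0.264 0.007]
(238, 222) [0.493 0.275 0.019]
(339, 188) [ 0.563 -0.003  0.08 ]
L tab 24 [0.538 0.134 0.1  ] [0.528 0.116 0.095] [0.549 0.151 0.106]
R tab 41 [ 0.577 -0.13   0.101] [ 0.563 -0.146  0.096] [ 0.585 -0.115  0.104]
rim ((0.5587986707687378, 0.002879232168197632), (0.09950466454029083, 0.30667826533317566), 7.900646209716797) 685
min x of tall things by y
-0.2 0.708 0.597
-0.1 0.685 0.599
0.0 0.708 0.601
0.1 0.708 0.61
0.2 0.685 0.614
0.3 0.576 0.614
0.4 0.58 0.618
```

```bash
python3 - <<'E'
from h import *
a=np.radians(7.9); d=np.array([-np.sin(a),np.cos(a),0]); e=np.array([np.cos(a),np.sin(a),0])
zt=np.array([0,0,-1.]); p=np.array([.558,.003,0])+.138*d
cands=[]
for s in(1,-1):
    y=s*e; R=np.column_stack([np.cross(y,zt),y,zt]); q=robot.ik(p+[0,0,.2],R)
    if q is not None: cands.append((np.abs(np.array(q)-robot.read_qpos()).max(),R,q))
cands.sort(key=lambda c:c[0]); R=cands[0][1]; print(cands[0][2],p)
robot.move_gripper(0.0)
robot.goto(p+[0,0,.2],R)
print(robot.read_t(),robot.read_position(),robot.read_force())
robot.servo_line(p+[0,0,.115],speed=.1)
z=.115
while z>.040:
    z-=.003
    robot.servo_line(p+[0,0,z],speed=.025)
    F=robot.read_force(); print(round(z,3),robot.read_position()[2].round(4),np.round(F,1),round(robot.read_t(),1))
    if np.linalg.norm(F)>(18 if z<.065 else 25): break
im,W=grab("top"); cv2.imwrite("pics/top1.png",im[150:250,230:430,::-1].repeat(4,0).repeat(4,1))
E
```

```text
[ 34.67646687  10.58756576 -16.64110566   0.         -62.77132858
 -26.77646687] [0.53903265 0.13969031 0.        ]
3.4083 [0.5391099  0.1405353  0.20002068] [-0.14529063 -0.09910555 -1.02243663]
0.112 0.1122 [-0.4  0.  -0.7] 4.7
0.109 0.1088 [ 0.4 -0.1  0.1] 4.9
0.106 0.1058 [-0.1  0.2  0.1] 5.2
0.103 0.1028 [0.6 0.4 0. ] 5.5
0.1 0.0999 [ 0.3 -0.3 -0.1] 5.7
0.097 0.0969 [0.2 0.5 0.8] 6.0
0.094 0.094 [0.1 1.2 0.8] 6.3
0.091 0.091 [0.5 1.3 2.3] 6.5
0.088 0.0879 [0.6 1.7 1.7] 6.8
0.085 0.0849 [0.4 0.5 0.8] 7.1
0.082 0.0819 [0.3 1.9 1. ] 7.3
0.079 0.0789 [0.4 1.6 2.1] 7.6
0.076 0.0759 [0.5 0.9 1.9] 7.9
0.073 0.0729 [-0.   0.5  1.5] 8.1
0.07 0.0699 [ 0.3 -0.9  1.1] 8.4
0.067 0.0669 [ 0.7 -0.1  1.9] 8.7
0.064 0.0639 [0.7 0.1 1.8] 8.9
0.061 0.0609 [-0.2 -1.2  1.4] 9.2
0.058 0.058 [-0.1 -0.   0.8] 9.5
0.055 0.0549 [ 1.  -0.5  2.3] 9.7
0.052 0.0519 [0.6 0.1 2.6] 10.0
0.049 0.0488 [0.4 0.8 2.4] 10.3
0.046 0.0466 [-1.  -1.6  9.5] 10.5
0.043 0.0458 [-7.6 -2.6 31.2] 10.8
```

View pics/top1.png

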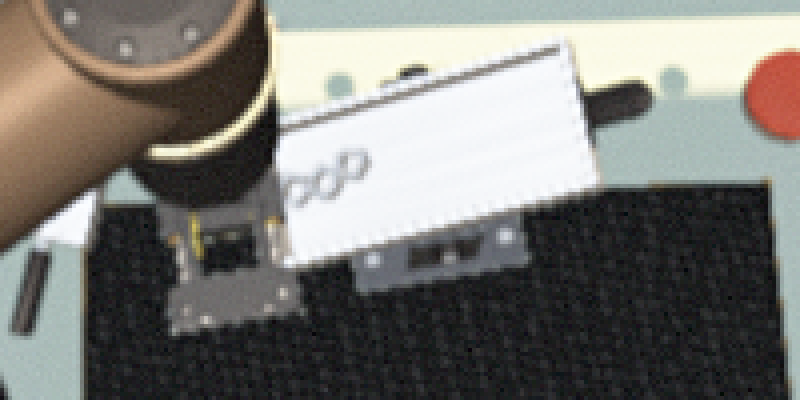

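The force rose sharply at z≈0.046, the predicted stop. The nuts appear bunched in a line near the low end, at crop (300,190) to (353,165). I'll retreat and check their y values.

```bash
python3 - <<'E'
from h import *
q=robot.read_position(); 
robot.servo_line(q+[0,0,.02],speed=.05)
robot.servo_line(q+[0,0,.16],speed=.2)
robot.movej([79.7,20.5,.68,0,-70.1,-16.5])
im,W=grab("top"); cv2.imwrite("pics/top2.png",cv2.resize(np.ascontiguousarray(im[160:230,270:400,::-1]),None,fx=6,fy=6,interpolation=cv2.INTER_CUBIC)); np.save("top2.npy",W)
a=np.radians(7.9); d=np.array([-np.sin(a),np.cos(a),0]); e=np.array([np.cos(a),np.sin(a),0])
D=W-[.558,.003,.078]; s=D@d; x=D@e; z=D[...,2]
m=(abs(x)<.035)&(abs(s)<.09)&(abs(z)<.08)
# tilt from floor: robust slope
P=np.polyfit(s[m],z[m],1)
for _ in range(5):
    k=m.copy(); k[m]=abs(z[m]-np.polyval(P,s[m]))<.004; P=np.polyfit(s[k],z[k],1)
print("tilt",np.arctan(P[0]),P[1],robot.read_t(),robot.read_force())
t=np.arctan(P[0]); yy=s*np.cos(t)+z*np.sin(t); zz=-s*np.sin(t)+z*np.cos(t)
np.save("loc.npy",np.stack([x,yy,zz],-1))
n=(abs(x)<.042)&(abs(yy)<.104)&(zz>.0085)&(zz<.022)
c,l,st,ce=cv2.connectedComponentsWithStats(n.astype(np.uint8))
for i in range(1,c):
    if st[i,4]>3: print(st[i],np.mean(x[l==i]),yy[l==i].min(),yy[l==i].mean(),yy[l==i].max(),zz[l==i].mean())
print("scoop",W[197,243],W[222,238])
E
```

```text
tilt -0.3997170057895266 0.004443921140444832 14.25 [1.02489838 0.24291085 0.31684674]
[299 186  23  15 140] 0.006547289533698262 0.03807062939028318 0.07039228657132868 0.10396053360063241 0.014103212048223944
scoop [0.56542166 0.26362011 0.00993235] [0.49263897 0.27470805 0.02122359]
```

View pics/top2.png

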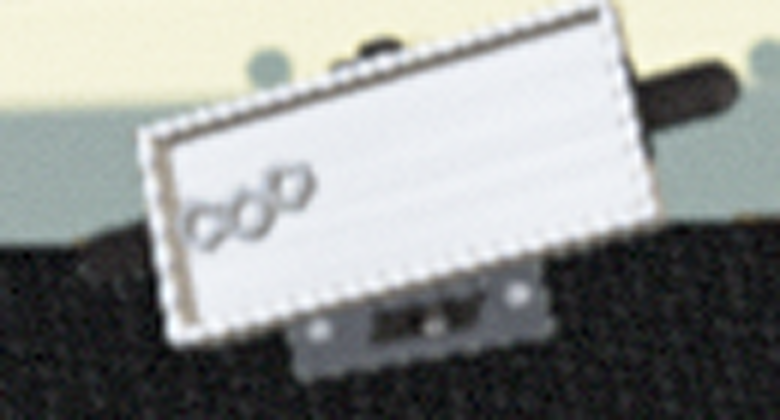

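Tilt measures −0.400 rad. The highest nut's upper edge is at y≈0.038, so its centre is at about 0.049–0.051, past the 0.040 limit. One check that nothing is creeping, then I'll hand in.

```bash
python3 - <<'E'
from h import *
L=np.load("loc.npy"); print(L[191,318],L[195,312],L[197,304])
A=np.load("top2.npy"); a=cv2.imread("pics/top2.png")
robot.dwell(1.0); im,W=grab("top")
b=cv2.resize(np.ascontiguousarray(im[160:230,270:400,::-1]),None,fx=6,fy=6,interpolation=cv2.INTER_CUBIC)
g=lambda i:cv2.cvtColor(i,cv2.COLOR_BGR2GRAY).astype(np.float32)[150:260,170:330]
print("shift px",cv2.phaseCorrelate(g(a),g(b)),np.abs(g(a)-g(b)).mean())
robot.job_done(); print(robot.read_t())
E
```

```text
[0.01080601 0.05215818 0.00240016] [0.00315782 0.06921336 0.0075843 ] [0.00414433 0.09377677 0.00612434]
shift px ((-0.013021944343478253, 0.053247771522819676), 0.777420452038447) 1.4555113
the job is handed in; nothing more can be done
the job is handed in; nothing more can be done
```

The tray is tilted to its stop with the low end toward the scoop, all three nuts are gathered at that end, and the job is handed in. I pushed down the tab nearest the scoop with the shut fingers until the force rose at the stop, to 31 N. Then I lifted off and moved the arm clear, finishing at about 15 s of the 32 s allowed.

Last checks, all of which agreed:
- **Tilt:** measured at −0.400 rad, which is the stop.
- **Nuts:** all three are in the tray, in a line against the low wall at y ≈ 0.094, 0.069 and 0.052 m. The limit is 0.04 m, so the third nut has the smallest margin, about 1 cm.
- **At rest:** the nuts showed no movement over a further second (about 0.01 mm or less in the picture).
- **Scoop:** its two measured points moved less than 3 mm, within measurement error.
- **Contact:** the arm is clear of everything, and the wrist force reads about 1 N, which is noise.

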